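Load the curing tray and hold it under the lamp

TASK

Load the white tumbler and the picture block into the aluminium tray next to the jar that is already in it, all three standing upright on the tray floor, with the tray still parked. Then take the black handle, pull the spring-return tray under the lamp until its red pointer is over the green tab, and finish while still gripping the handle and holding the tray there against its spring: do not let go or let it snap back. Leave the mug, the ink bottle and the tape roll alone.

Things in the scene. Friction and masses are not known exactly. Their poses are not given: they have to be found in the camera images.
- station: blue curing station, fixed; place and yaw (to 0.15 rad) vary. Origin on the bench. Base plate local x -110..180, y -210..210, 12 mm thick. Tray slides along local y at x = 0, under the lamp head (x -35..150, y -180..0, z 110..140 mm), which clears the pieces by over 20 mm. Column at x 100..150. Aluminium scale rail along y at x -90..-60, top 20 mm high
- tray (a joint): spring-return tray, m: 0 = parked at the station's local y = +90 mm (it always starts there); grows as the tray is pulled towards local -y; end stop 0.235. The tab asks for 0.16 to 0.20. The spring always pulls it back: 3.5 N when parked plus 35 N/m (about 10 N at 0.18), light damping. Empty tray 0.6 kg
- tray_floor (a point): centre of the inner floor of the open aluminium tray, 22 mm above the bench; moves with the tray, axes parallel to the station's. Inside 56 mm (x) by 152 mm (y); walls 4 mm thick, rising 22 mm above this floor. The three pieces stand in it in one row along y
- pointer (a point): top of the red pointer, a bar 6 mm wide (y) that sticks out of the middle of the tray's -x side, over the scale rail; moves with the tray, axes parallel to the station's. Point 75 mm from the tray's centre line, 32 mm above the bench
- tab: green tab, 16 mm wide (y) by 34 mm (x), clipped on the scale rail; fixed, its place along the rail varies by 40 mm. Origin at the centre of its underside, 20 mm above the bench, axes parallel to the station's. The pointer is over it when they agree in the tab's y to within half its width (8 mm)
- handle: upright black handle of the tray on a steel arm: barrel 26 mm diameter, from 10 to 62 mm above the origin (44 to 96 mm above the bench). Origin on its axis at its foot, 34 mm above the bench; z up (the barrel can turn about it, stiffly). It stands at x = -140, y = -50 mm from the tray's centre (station's axes) and moves with the tray; grip it from above
- tumbler: white ceramic tumbler, open at the top, 46 mm diameter at the rim (its widest), tapering to 37 mm at the foot, 62 mm tall, wall 4 mm, about 0.13 kg. Origin at the centre of its underside, z up
- block: white ceramic picture block, 44 x 44 mm, 60 mm tall, coloured pictures on its sides, blue and yellow on top; about 0.16 kg. Origin at the centre of its underside, z up, x and y normal to its sides
- jar: amber jar with a black cap, 44 mm diameter, 60 mm tall, about 0.14 kg; stands in the tray from the start, near its -y end (under 5 mm from the end wall). Origin at the centre of its underside, z up
- mug: bystander: blue mug 80 mm diameter, 95 mm tall. Origin at the centre of its underside
- ink: bystander: red ink bottle 56 mm diameter, 130 mm tall. Origin at the centre of its underside
- tape: bystander: orange tape roll lying flat, 84 mm diameter, 20 mm high. Origin at the centre of its underside
There are look-alikes about, which are no part of the job. Leave any pink or turquoise look-alike of the tumbler alone.

How it is judged (in metres and radians):
On the way, in this order (a step that is already met when the one before it is completed fails the run):
1. tumbler, block and jar stand upright on the floor of the parked tray, let go (x of tumbler in the frame of tray_floor between -0.01 and 0.01 m and y of tumbler in the frame of tray_floor between -0.058 and 0.058 m and z of tumbler in the frame of tray_floor between -0.005 and 0.005 m and angle between each of tumbler, block, jar's own z axis and vertical below 0.12 rad and x of block in the frame of tray_floor between -0.01 and 0.01 m and y of block in the frame of tray_floor between -0.058 and 0.058 m and z of block in the frame of tray_floor between -0.005 and 0.005 m and x of jar in the frame of tray_floor between -0.01 and 0.01 m and y of jar in the frame of tray_floor between -0.058 and 0.058 m and z of jar in the frame of tray_floor between -0.005 and 0.005 m and contact force between the fingers and tumbler below 0.2 N and contact force between the fingers and block below 0.2 N and contact force between the fingers and jar below 0.2 N and value of joint tray below 0.015 m), for 0.2 s.
2. tray held by its handle with the pointer over the green tab (y of pointer in the frame of tab between -0.008 and 0.008 m and velocity of joint tray between -0.01 and 0.01 m/s and contact force between the fingers and handle above 2 N), for 0.4 s.
At the end, for the whole second after the job is handed in: Fingers hold the handle (over 2 N); tray still, pointer within 8 mm of the tab's middle; tumbler, block and jar upright in the tray (tilt under 0.12 rad, within 5 mm of its floor), untouched by the fingers; bystanders within 30 mm of their places, not tipped (0.3 rad) (all of step 2 and x of tumbler in the frame of tray_floor between -0.01 and 0.01 m and y of tumbler in the frame of tray_floor between -0.058 and 0.058 m and z of tumbler in the frame of tray_floor between -0.005 and 0.005 m and angle between each of tumbler, block, jar's own z axis and vertical below 0.12 rad and x of block in the frame of tray_floor between -0.01 and 0.01 m and y of block in the frame of tray_floor between -0.058 and 0.058 m and z of block in the frame of tray_floor between -0.005 and 0.005 m and x of jar in the frame of tray_floor between -0.01 and 0.01 m and y of jar in the frame of tray_floor between -0.058 and 0.058 m and z of jar in the frame of tray_floor between -0.005 and 0.005 m and contact force between the fingers and tumbler below 0.2 N and contact force between the fingers and block below 0.2 N and contact force between the fingers and jar below 0.2 N and angle between each of mug, ink, tape's own z axis and vertical below 0.3 rad and distance of each of mug, ink, tape from where it was at the start of the episode below 0.03 m); the arm keeps its last pose, push and grip.
It fails at once if the tray snaps back (faster than 0.25 m/s towards its parked end) (velocity of joint tray below -0.25 m/s).
It fails at once if a bystander is moved more than 30 mm or tipped (not (angle between each of mug, ink, tape's own z axis and vertical below 0.3 rad and distance of each of mug, ink, tape from where it was at the start of the episode below 0.03 m)).
It also fails if it takes over 70 s, if anything falls off the work surface, if the arm or the gripper's body presses on something with over 40 N, if the wrist force passes 120 N, or if a joint passes its speed limit or range.

ROBOT

A 7-joint arm with a two-finger parallel gripper is mounted at the origin on the work surface. World frame = base frame: x ahead of the robot, y to its left, z up, the work surface at z = 0. Lengths are in m, angles in degrees, forces in N, time in s.
With the tool pointing down it reaches from about 0.425 to 0.875 m from the base axis. Payload 4.7 kg.
Tool frame: the origin (TCP) lies on the centre line of the jaws, within the pads' length; the fingertips stand 17 mm ahead of it and the grasp point (between the pads) lies 2 mm behind it; z points along the fingers, y is the line along which they close (so a half turn about z gives the same grasp; the last joint's range is limited). The gripper opens to 87 mm and grips with 3 to 60 N. Pads are 19 mm wide; open, the fingers measure 117 mm over their backs; the gripper's body (75 mm by 190 mm) begins 51 mm behind the grasp point.
Start: joints at [64.521, 18.392, -4.016, 83.108, 1.295, 78.541, -3.26], TCP at [0.288, -0.583, 0.24] pointing down, gripper open.
Joint ranges: [-163.93, 163.93], [-17.29, 119.83], [-79.2, 71.16], [3.27, 140.29], [-89.18, 269.18], [5.43, 117.66], [-154.24, 154.24]. Speed limits (degrees/s): [147.25, 147.25, 180, 180, 180, 180, 180].

INTERFACE

Orientations are given as [roll, pitch, yaw] about the fixed x, y, z axes, in that order (R = Rz(yaw) Ry(pitch) Rx(roll)).
In Python, from cell import env, read_camera gives the robot as it stands.
- The arm moves only by the shell command python3 -m jog 'ROWS' [FORCE]. ROWS is JSON, a list of rows, each a list of 5 numbers: the opening, from 0 (shut) to 1 (fully open), then the shift along the tool's x, y, z each as a share of 0.02 m, from -1 to 1, then the turn about the tool's z as a share of 45 degrees, from -1 to 1. In form: [[gripper, x, y, z, yaw], ...]. A call has 1 to 12 rows; each row shifts and turns the commanded pose from where the row before left it, along the tool's axes as they then stand; what a row does not reach is not made up. A row lasts 1/12 s, in which the tool goes at most 41.7 mm and 7.16 degrees, less where a joint would pass 70% of its speed; a pose out of reach is approached as far as the arm can. A call with a number of a shift or a turn outside -1 to 1 is refused whole. A call with a gripper value outside its range is refused whole. The fingers move at their own pace and stop on an object; FORCE is the grip in N (left out, the last holds). Time passes only in rows, so rows that do not move let the fingers close. It gives the time, the measured TCP pose, the force, the opening and the grip force at its end, in the units of the state.
- env.get_obs(): the state, without advancing time (a new reading comes with each control period).
- read_camera(name): name is "scene" or "top" or "wrist"; returns a dict with "color" (480x640x3 uint8, red, green, blue), "range_z" (480x640 float32, m along the optical axis (not along the pixel's ray), 0 where there is no reading), "mtx" (3x3 intrinsics, pixels), "world_from_camera" (4x4, takes a point from camera to world coordinates); the wrist camera has in their place "T_tool_cam" (4x4, takes a point from camera to tool coordinates, whose origin is the TCP and whose axes are the flange's). Camera axes: x right, y down, z forward; pixel columns grow to the right and rows downward; lengths in m; the calibration is good to about 2 mm. A picture is of the moment at which its call begins: read the wrist's pose just before it.
- env.sign_off(): hands the job in; it is judged then, once.
The state is a dict: "time_s": time; "qpos": joint angles; "joint_velocities": joint speeds; "effort": joint torques, N m; "tool_pos": TCP position; "tool_rot": TCP orientation; "force": force on the tool from outside, world axes, zero at the start; "wrist_torque": the same for the moment, N m; "grip_width": finger opening in m; "grasp_force": force on a finger pad.
Only numpy, scipy, OpenCV 4.12 (cv2) and the standard library are available. Lean on these libraries where they do the work, as an engineer would, in place of code of your own. Each camera call takes 0.05 s, during which the arm holds its last target. There are 200 camera calls.

## Working session

There is one attempt and no reset: what is moved stays moved. The work goes in short steps, Python scripts to look and compute and a shell command to move; the robot and the scene stay as the last step left them, time stands still between calls to the robot, and variables do not carry over. Pictures are saved under pics/ and viewed, at most 10 in all, crops included, and the job is handed in when it is done.

```bash
ls; mkdir -p pics
python3 - <<'E'
from cell import env, read_camera
import cv2, numpy as np
print(env.get_obs())
for n in ("scene","top"):
    c=read_camera(n); cv2.imwrite(f"pics/{n}0.png",c["color"][:,:,::-1]); np.savez(f"{n}0.npz",**c)
    print(n,c["mtx"],c["world_from_camera"])
E
```

```text
pics
{'time_s': 0.0, 'qpos': array([64.52044395, 18.43787826, -4.01394198, 83.17660313,  1.29389423,
       78.54037674, -3.25991617]), 'joint_velocities': array([-0.04869154,  0.02509995,  0.04710601,  0.08327623,  0.05028425,
        0.06660956, -0.01564269]), 'effort': array([-2.26180719e-04, -4.91297507e+01, -4.03852863e-01, -3.12527633e+01,
       -6.39656908e-02,  4.35798825e-02,  1.73731723e-04]), 'tool_pos': array([ 0.2875784 , -0.58232832,  0.23845975]), 'tool_rot': array([-1.79890319e+02,  5.26662439e-03,  2.62877030e+01]), 'force': array([0.48643262, 0.41094719, 0.19203158]), 'wrist_torque': array([ 0.01657952, -0.01065013,  0.06631448]), 'grasp_force': 0.0, 'grip_width': 0.08704098547647354}
scene [[449.97245746   0.         328.39020279]
 [  0.         449.97245746 241.87812814]
 [  0.           0.           1.        ]] [[ 0.11040402  0.68766164 -0.71758792  1.24835872]
 [ 0.99377412 -0.08725027  0.06928488 -0.06486036]
 [-0.01496518 -0.72076963 -0.69301312  0.70907763]
 [ 0.          0.          0.          1.        ]]
top [[465.29164817   0.         316.06435999]
 [  0.         465.29164817 239.33008821]
 [  0.           0.           1.        ]] [[-0.02843877 -0.98694499  0.15852707  0.3753685 ]
 [-0.99954719  0.0265178  -0.01422021  0.00311398]
 [ 0.00983078 -0.15885969 -0.98725222  1.03853022]
 [ 0.          0.          0.          1.        ]]
```

View pics/scene0.png

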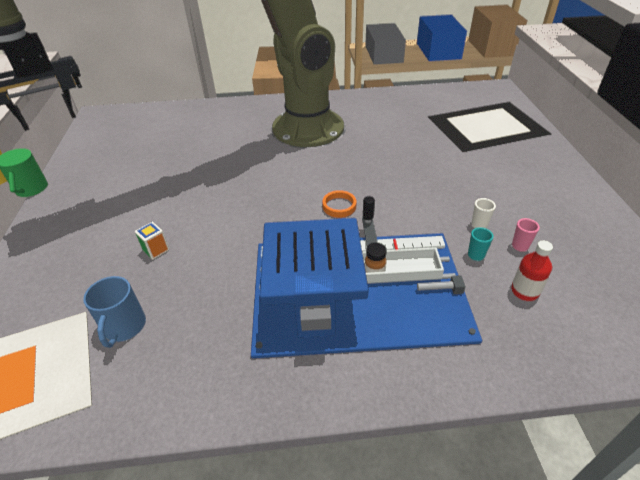

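View pics/top0.png

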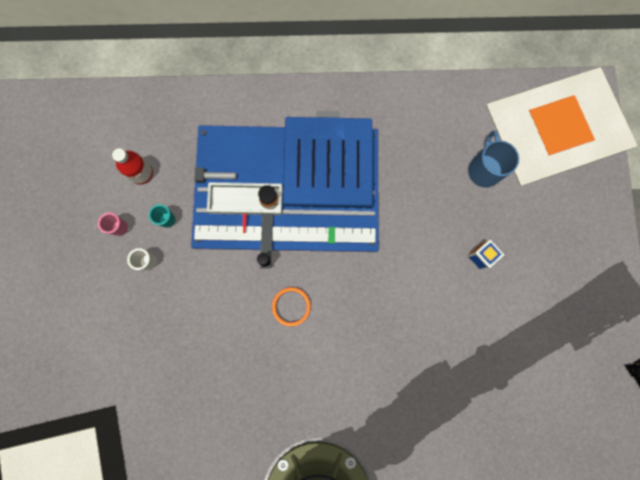

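In the top view the white tumbler is at (139,259); pink (110,223) and turquoise (161,215) are look-alikes. The picture block is at (487,254), the jar at (268,196), the tray around (245,198) and the handle at (264,258). The pointer is at (245,222) and the tab at (332,235).

Candidates for the tumbler: white (139,259), pink (110,223), turquoise (161,215), so I choose white. For the block: only the cube at (487,254), since the paper sheets are flat. For the handle: black knob (264,258), with the grey knob (199,174) being a station part and the jar cap (268,196) also dark.

```bash
cat > h.py <<'E'
import numpy as np, cv2
from cell import env, read_camera
from scipy.spatial.transform import Rotation as R
def pose():
    o=env.get_obs(); T=np.eye(4); T[:3,:3]=R.from_euler('xyz',o['tool_rot'],degrees=True).as_matrix(); T[:3,3]=o['tool_pos']; return T
def cast(c,uv,z,W=None):
    W=c["world_from_camera"] if W is None else W
    uv=np.atleast_2d(np.asarray(uv,float)); d=np.c_[uv,np.ones(len(uv))]@np.linalg.inv(c["mtx"]).T@W[:3,:3].T
    return W[:3,3]+d*((z-W[2,3])/d[:,2])[:,None]
def cloud(c,W=None):
    W=c["world_from_camera"] if W is None else W
    v,u=np.mgrid[:480,:640]; z=c["range_z"].astype(float)
    p=np.stack([(u-c["mtx"][0,2])/c["mtx"][0,0]*z,(v-c["mtx"][1,2])/c["mtx"][1,1]*z,z],-1)@W[:3,:3].T+W[:3,3]
    p[z==0]=np.nan; return p
def blob(c,m,near,r=40):
    """mask component nearest pixel"""
    n,l,s,ce=cv2.connectedComponentsWithStats(m.astype(np.uint8)); 
    k=[i for i in range(1,n) if s[i,4]>=6]; k=min(k,key=lambda i:np.hypot(*(ce[i]-near)))
    return l==k, ce[k], s[k]
def goto(x,y,z=None,yaw=None):
    """print the tool-axis shift (units of 20 mm) and yaw (of 45deg) from the current pose"""
    T=pose(); z=T[2,3] if z is None else z; d=T[:3,:3].T@(np.array([x,y,z])-T[:3,3])
    print('tool shift units',np.round(d/.02,2),'TCP',T[:3,3].round(4),'rot',env.get_obs()['tool_rot'].round(1))
E
python3 - <<'E'
from h import *
for n in("top","scene"):
    c=dict(np.load(n+"0.npz")); im=c["color"]; hsv=cv2.cvtColor(im,cv2.COLOR_RGB2HSV); H,S,V=[hsv[...,i].astype(int) for i in range(3)]
    P=cloud(c); top=n=="top"
    q=lambda a,b:a if top else b
    items={"tumbler":((V>150)&(S<50),q((139,259),(484,205)),.062),"block":((V>120)&(H>15)&(H<35)&(S>120),q((490,254),(151,231)),.06),
     "jarcap":((V<60),q((268,192),(376,250)),.082),"handle":((V<60),q((264,258),(369,203)),.096),
     "pointer":((S>150)&(V>90)&((H<8)|(H>172)),q((245,222),(395,243)),.032),"tab":((S>120)&(H>45)&(H<75)&(V>80),q((332,235),(300,290)),.024)}
    for k,(m,near,z) in items.items():
        try:
            b,ce,s=blob(c,m,np.array(near)); p=P[b]; 
            print(n,k,ce.round(1),s[4],'bbox',s[:4],'cast',cast(c,ce,z)[0].round(4),'zmax',np.nanpercentile(p[:,2],[50,95]).round(3))
        except Exception as e: print(n,k,e)
    if top:
        bm=((H>105)&(H<120)&(S>150)).astype(np.uint8)
        for k in("near",):
            m=(V>190)&(S<40); b,ce,s=blob(c,m,np.array((285,235)));print('rail',ce,s,cv2.minAreaRect(np.argwhere(b)[:,::-1].astype(np.float32)))
        cr=[im[225:285,90:190],im[225:285,440:540],im[160:220+60,190:290][:60]]
        cv2.imwrite("pics/crop.png",np.hstack([cv2.resize(x,(260,156)) if 0 else cv2.resize(x,None,fx=2.6,fy=2.6,interpolation=cv2.INTER_CUBIC) for x in cr])[:,:,::-1])
E
```

```text
top tumbler [137.  260.4] 340 bbox [125 247  25  32] cast [0.4975 0.3666 0.062 ] zmax [0.007 0.063]
top block [489.9 252.9] 92 bbox [484 247  13  13] cast [ 0.4933 -0.3799  0.06  ] zmax [0.06  0.063]
top jarcap [267.3 194.3] 225 bbox [260 186  16  18] cast [0.628  0.0897 0.082 ] zmax [0.082 0.084]
top handle [265.  258.8] 134 bbox [258 252  13  15] cast [0.4893 0.0946 0.096 ] zmax [0.094 0.097]
top pointer [244.1 221.3] 38 bbox [243 214   3  18] cast [0.5813 0.1458 0.032 ] zmax [0.032 0.035]
top tab [331.1 235.3] 73 bbox [329 228   6  15] cast [ 0.5464 -0.0451  0.024 ] zmax [0.021 0.024]
rail [299.57259159 233.75305292] [273 227  55  14 737] ((300.0, 233.5), (13.0, 54.0), 90.0)
scene tumbler [491.9 231. ] 7 bbox [490 230   4   3] cast [0.5889 0.346  0.062 ] zmax [0.001 0.064]
scene block [147.8 229.9] 62 bbox [142 226  13   9] cast [ 0.49  -0.383  0.06 ] zmax [0.062 0.064]
scene jarcap [375.6 251.5] 285 bbox [367 243  19  18] cast [0.6378 0.0869 0.082 ] zmax [0.082 0.085]
scene handle [368.  208.2] 229 bbox [363 197  11  23] cast [0.5215 0.0915 0.096 ] zmax [0.077 0.098]
scene pointer [394.8 244. ] 19 bbox [394 239   3  10] cast [0.5718 0.1441 0.032 ] zmax [0.034 0.035]
scene tab [142.7 245.2] 43 bbox [138 237  10  17] cast [ 0.4981 -0.4028  0.024 ] zmax [0.031 0.048]
```

View pics/crop.png

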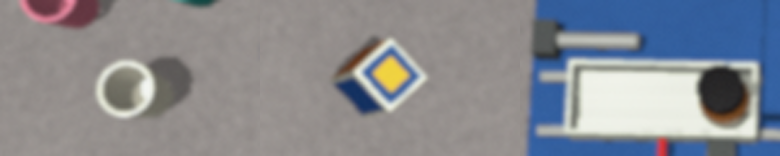

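The crop confirms the white, open tumbler (left), the blue/yellow-topped block turned about 45° (middle), and the tray with the jar at its right end.

Run:
```python
from h import *
c=dict(np.load("top0.npz")); im=c["color"]; hsv=cv2.cvtColor(im,cv2.COLOR_RGB2HSV); H,S,V=[hsv[...,i].astype(int) for i in range(3)]
P=cloud(c)
def near(x,y,r): return np.hypot(P[...,0]-x,P[...,1]-y)<r
for k,x,y,r,z0,z1 in(("tumbler",.497,.366,.06,.05,.07),("block",.493,-.38,.05,.053,.07),("jar",.628,.09,.04,.075,.09),("handle",.489,.0946,.03,.088,.105),("mug",.66,-.41,.09,.085,.105),("ink",.66,.38,.1,.12,.14),("tape",.38,.05,.08,.015,.03)):
    m=near(x,y,r)&(P[...,2]>z0)&(P[...,2]<z1)
    p=P[m]; (cx,cy),wh,a=cv2.minAreaRect((p[:,:2]*1000).astype(np.float32))
    print(k,m.sum(),np.median(p[:,2]).round(4),(cx/1000,cy/1000),wh,a, 'mec',cv2.minEnclosingCircle((p[:,:2]*1000).astype(np.float32)))
# block outline: white/blue/yellow top corners via colour at z=.06
m=near(.493,-.38,.05)&(P[...,2]>.053)
h=cv2.minAreaRect(np.argwhere(m)[:,::-1].astype(np.float32)); print('block px',h,cast(c,cv2.boxPoints(h),.06).round(4))
# rail: depth band
for nm,lo,hi,reg in(("tray",.038,.049,(P[...,0]>.57)&(P[...,0]<.72)&(P[...,1]>.05)&(P[...,1]<.24)),("base",.006,.03,(P[...,0]>.45)&(P[...,0]<.85)&(P[...,1]>-.2)&(P[...,1]<.3)&(V>60)),("rail",.0165,.023,(V>150)&(S<60)&(P[...,0]>.5)&(P[...,0]<.6)&(P[...,1]>-.2)&(P[...,1]<.3))):
    m=reg&(P[...,2]>lo)&(P[...,2]<hi); n,l,s,ce=cv2.connectedComponentsWithStats(cv2.morphologyEx(m.astype(np.uint8),cv2.MORPH_CLOSE,np.ones((3,25 if nm=="rail" else 3))))
    k=1+s[1:,4].argmax(); px=np.argwhere(l==k)[:,::-1].astype(np.float32); h=cv2.minAreaRect(px); z={"tray":.044,"base":.012,"rail":.02}[nm]
    b=cast(c,cv2.boxPoints(h),z); print(nm,s[k],h,b[:,:2].round(4).tolist())
    for e in(b[1]-b[0],b[2]-b[1]): print('  edge',np.linalg.norm(e).round(4),np.degrees(np.arctan2(e[1],e[0])).round(2))
# blue base front edge line (rows of lowest blue pixel by column)
bm=(H>105)&(H<122)&(S>150); cols=[u for u in range(200,372)]; pts=[(u,np.where(bm[225:265,u])[0].max()+225.5) for u in cols if bm[225:265,u].any()]
l=cv2.fitLine(cast(c,pts,.012)[:,:2].astype(np.float32),cv2.DIST_HUBER,0,.001,.001).ravel(); print('front edge',np.degrees(np.arctan2(l[1],l[0])),l)
```

```text
tumbler 182 0.0601 (0.5004653625488281, 0.36400738525390625) (44.6717529296875, 43.013126373291016) 86.8460464477539 mec ((501.3247985839844, 363.82275390625), 23.3559513092041)
block 440 0.059 (0.4923358154296875, -0.38029107666015627) (44.36137390136719, 44.89162826538086) 40.553855895996094 mec ((492.63836669921875, -379.9414978027344), 29.51433563232422)
jar 277 0.0815 (0.6301428833007813, 0.09027299499511719) (39.08380889892578, 38.21221923828125) 0.9153976440429688 mec ((630.2835083007812, 90.2140121459961), 20.364700317382812)
handle 125 0.0949 (0.4902073059082031, 0.09903207397460938) (24.554336547851562, 22.80512237548828) 87.149658203125 mec ((490.495361328125, 99.47008514404297), 12.791298866271973)
mug 333 0.0925 (0.6921217651367187, -0.40843536376953127) (78.94419860839844, 80.27346801757812) 11.043769836425781 mec ((692.489013671875, -408.5112609863281), 41.14653778076172)
ink 151 0.129 (0.7063495483398438, 0.38461224365234375) (24.996685028076172, 24.80021858215332) 88.51615142822266 mec ((705.1390380859375, 384.8641052246094), 13.963249206542969)
tape 400 0.0191 (0.39
[... 405 characters left out ...]
9.0, 73.0), 90.0) [[0.6671, 0.2232], [0.663, 0.0625], [0.5976, 0.0636], [0.6017, 0.2226]]
  edge 0.1607 -91.47
  edge 0.0654 179.06
base [  191   125   188   127 14194] ((285.6676025390625, 188.45425415039062), (187.08169555664062, 123.72132110595703), 1.123302698135376) [[0.5271, 0.2668], [0.817, 0.2653], [0.7975, -0.1688], [0.5076, -0.1487]]
  edge 0.2899 -0.3
  edge 0.4346 -92.58
rail [ 195  226  181   17 2461] ((285.0484313964844, 233.78660583496094), (180.0962677001953, 13.712099075317383), 1.023030161857605) [[0.5468, 0.2563], [0.5776, 0.2562], [0.5597, -0.144], [0.5289, -0.142]]
  edge 0.0309 -0.27
  edge 0.4006 -92.56
front edge 87.503555 [0.04355729 0.9990509  0.52048165 0.04107031]
```

```bash
python3 -m jog '[[1,0,0,0,-0.109],[1,0,0,0,-0.109],[1,0,0,0,-0.109],[1,1,-0.1,0,0],[1,1,-0.1,0,0],[1,1,-0.1,0,0],[1,1,-0.1,0,0],[1,1,-0.1,0.5,0],[1,1,-0.1,0.5,0],[1,1,-0.1,0.5,0],[1,1,-0.1,0.5,0],[1,1,-0.1,0.5,0]]' 20; python3 -m jog '[[1,1,0,0.5,0],[1,1,0,0.5,0],[1,1,0,0.5,0],[1,1,0,0,0],[1,0.9,0,0,0],[1,0,0,0,0],[1,0,0,0,0],[1,0,0,0,0]]'; python3 -c "
from h import *
goto(.4925,-.380,.045)"
```

```text
time_s: 1.1
tool_pos: [0.4122, -0.4501, 0.1886]
tool_rot: [-180.0, 0.0, 41.0]
force: [0.1, 0.1, -1.1]
grip_width: 0.0867
grasp_force: 0.0
time_s: 1.77
tool_pos: [0.4848, -0.3877, 0.1593]
tool_rot: [-180.0, 0.1, 41.0]
force: [0.9, 0.0, 0.5]
grip_width: 0.0869
grasp_force: 0.0
tool shift units [ 0.55 -0.04  5.71] TCP [ 0.4848 -0.3877  0.1593] rot [-1.8e+02  1.0e-01  4.1e+01]
```

```bash
python3 -m jog '[[1,0.55,0,0.7,0],[1,0,0,1,0],[1,0,0,1,0],[1,0,0,1,0],[1,0,0,1,0],[1,0,0,0.6,0],[1,0,0,0.4,0],[1,0,0,0,0],[1,0,0,0,0],[1,0,0,0,0]]'; python3 -m jog '[[0,0,0,0,0],[0,0,0,0,0],[0,0,0,0,0],[0,0,0,0,0],[0,0,0,0,0],[0,0,0,0,0],[0,0,0,0,0],[0,0,0,0,0],[0,0,0,-0.3,0],[0,0,0,-0.7,0],[0,0,0,-1,0],[0,0,0,0,0]]' 25
```

```text
time_s: 2.6
tool_pos: [0.4949, -0.3802, 0.0467]
tool_rot: [179.9, -0.0, 41.0]
force: [1.2, -0.4, 0.7]
grip_width: 0.0869
grasp_force: 0.0
time_s: 3.6
tool_pos: [0.4966, -0.3812, 0.0904]
tool_rot: [179.6, -0.1, 41.0]
force: [1.0, -0.6, -0.9]
grip_width: 0.0439
grasp_force: 24.8
```

```bash
python3 -m jog '[[0,0,0,-0.95,-0.148],[0,0,0,-0.95,-0.148],[0,0,0,-0.95,-0.148],[0,0,0,-0.95,-0.148],[0,0,0,-0.95,-0.148],[0,0,0,-0.95,-0.148],[0,0,0,-0.9,-0.145],[0,0.5,0,0,0],[0,0.9,0.2,0,0],[0,0.9,0.2,0,0],[0,0.9,0.2,0,0],[0,0.9,0.2,0,0]]'; python3 -m jog '[[0,0.9,0.2,0,0],[0,0.9,0.2,0,0],[0,0.9,0.2,0,0],[0,0.9,0.2,0,0],[0,0.9,0.2,0,0],[0,0.9,0.2,0,0],[0,0.9,0.2,0,0],[0,0.9,0.2,0,0],[0,0.9,0.2,0,0],[0,0.9,0.2,0,0],[0,0.9,0.2,0,0],[0,0.9,0.2,0,0]]'; python3 -m jog '[[0,0.9,0.2,0,0],[0,0.9,0.2,0,0],[0,0.9,0.2,0,0],[0,0.9,0.2,0,0],[0,0.9,0.2,0,0],[0,0.9,0.2,0,0],[0,0.9,0.2,0,0],[0,0.9,0.2,0,0],[0,0.9,0.2,0,0],[0,0.9,0.2,0,0],[0,0.9,0.2,0,0],[0,0,0,0,0]]'; python3 -c "
from h import *
goto(.6323,.1425,.068)"
```

```text
time_s: 4.6
tool_pos: [0.5134, -0.2964, 0.2162]
tool_rot: [-179.9, -0.1, 87.3]
force: [-0.6, -0.1, -1.7]
grip_width: 0.044
grasp_force: 24.8
time_s: 5.6
tool_pos: [0.5704, -0.0829, 0.2162]
tool_rot: [-179.9, -0.0, 87.3]
force: [0.6, -0.2, -2.1]
grip_width: 0.0437
grasp_force: 24.8
time_s: 6.6
tool_pos: [0.6225, 0.1175, 0.2163]
tool_rot: [-179.9, -0.2, 87.7]
force: [-1.0, 1.3, -2.1]
grip_width: 0.0438
grasp_force: 24.8
tool shift units [1.24 0.45 7.42] TCP [0.6225 0.1175 0.2163] rot [-179.9   -0.2   87.7]
```

```bash
python3 -m jog '[[0,0.9,0.3,0,0],[0,0.1,0.1,1,0],[0,0,0,1,0],[0,0,0,1,0],[0,0,0,1,0],[0,0,0,0.6,0],[0,0,0,0,0],[0,0,0,0,0],[0,0,0,0,0],[0,0,0,0,0]]'
python3 - <<'E'
from h import *
goto(.6323,.1425,.068); T=pose(); w=read_camera("wrist"); W=T@w["T_tool_cam"]; print(W.round(3))
P=cloud(w,W); cv2.imwrite("pics/w1.png",w["color"][:,:,::-1]); 
c=read_camera("top"); np.savez("top1.npz",**c); cv2.imwrite("pics/top1.png",cv2.resize(c["color"][140:290,160:360],None,fx=4,fy=4)[:,:,::-1])
both=np.full((480,800,3),80,np.uint8); both[:,:400]=cv2.resize(w["color"],(400,300))[0:0].sum() if 0 else 80
a=cv2.resize(w["color"],(400,300)); b=cv2.resize(c["color"][140:290,160:360],(400,300)); cv2.imwrite("pics/both1.png",np.hstack([a,b])[:,:,::-1])
E
```

```text
time_s: 7.43
tool_pos: [0.6328, 0.1303, 0.1259]
tool_rot: [180.0, 0.0, 87.4]
force: [1.3, -0.1, -2.1]
grip_width: 0.0437
grasp_force: 25.0
tool shift units [ 0.61 -0.06  2.89] TCP [0.6328 0.1303 0.1259] rot [180.    0.   87.4]
[[ 0.999 -0.044 -0.011  0.636]
 [-0.046 -0.968 -0.246  0.195]
 [ 0.001  0.247 -0.969  0.27 ]
 [ 0.     0.     0.     1.   ]]
```

View pics/both1.png

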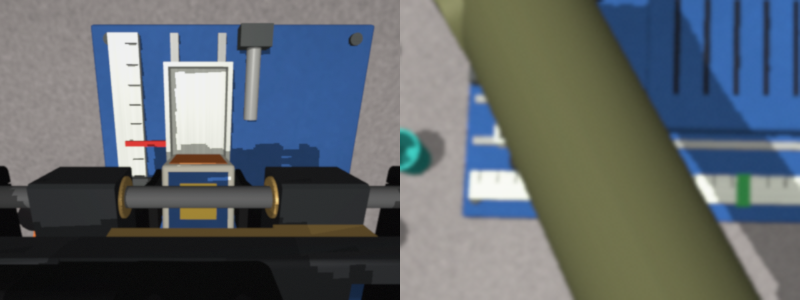

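The wrist view shows the block held squarely in line with the tray: outer tray corners about (163,62)-(232,62) at half scale, pointer at (145,143). The arm blocks the top view. I'll check the tray's centre line from the wrist view.

Run:
```python
from h import *
goto(.6323,.1425,.068); T=pose(); w=read_camera("wrist"); W=T@w["T_tool_cam"]; im=w["color"]
hsv=cv2.cvtColor(im,cv2.COLOR_RGB2HSV); H,S,V=[hsv[...,i].astype(int) for i in range(3)]
m=(S<90)&(V>90); P=cloud(w,W); m&=(P[...,2]>.015)&(P[...,2]<.06)
L=[];Rr=[]
for v in range(115,235,5):
    r=np.where(m[v,235:400])[0]+235
    a=cast(w,[(r.min()-.5,v),(r.max()+.5,v)],.044,W); L.append(a[0,:2]);Rr.append(a[1,:2])
L,Rr=np.array(L),np.array(Rr); mid=(L+Rr)/2
print(mid[::4].round(4).tolist(),np.linalg.norm(L-Rr,axis=1)[::4].round(4)); k=np.polyfit(mid[:,1],mid[:,0],1); print('yaw',np.degrees(k[0]),'centre x at y=.143',np.polyval(k,.143),'x at y=.193',np.polyval(k,.193))
vs=[np.where(m[60:200,u])[0].min()+59.5 for u in range(280,360,8)]; print('far edge y',np.median(cast(w,[(u,v) for u,v in zip(range(280,360,8),vs)],.044,W)[:,1]))
b,ce,s=blob(w,(S>150)&(V>90)&((H<8)|(H>172)),np.array((230,229)));print('pointer',cast(w,ce,.032,W))
```

```text
tool shift units [ 0.61 -0.06  2.89] TCP [0.6329 0.1303 0.1259] rot [180.    0.   87.4]
[[0.6452, 0.2115], [0.6447, 0.2004], [0.6446, 0.1889], [0.6445, 0.1772], [0.6347, 0.1656], [0.6341, 0.1533]] [0.0797 0.0807 0.0812 0.0816 0.0639 0.0635]
yaw 11.73380579121959 centre x at y=.143 0.6339369126313072 x at y=.193 0.6441765898736252
far edge y 0.2210263404459209
pointer [[0.57982888 0.14388909 0.032     ]]
```

```bash
python3 -m jog '[[0,0.59,0,0,0],[0,0,0,0.5,0],[0,0,0,0.7,0],[0,0,0,0.7,0],[0,0,0,0.5,0],[0,0,0,0.25,0],[0,0,0,0,0],[0,0,0,0,0],[0,0,0,0,0]]'
```

```text
time_s: 8.33
tool_pos: [0.6336, 0.1427, 0.073]
tool_rot: [179.9, -0.0, 87.5]
force: [-0.3, 0.7, -2.0]
grip_width: 0.0441
grasp_force: 25.0
```

```bash
python3 -m jog '[[0,0,0,0.1,0],[0,0,0,0,0],[0,0,0,0.07,0],[0,0,0,0,0],[0,0,0,0,0]]'; python3 -m jog '[[0,0,0,0.07,0],[0,0,0,0,0],[0,0,0,0,0]]'
```

```text
time_s: 8.75
tool_pos: [0.6331, 0.1426, 0.0692]
tool_rot: [180.0, 0.0, 87.5]
force: [0.2, -0.2, -2.2]
grip_width: 0.0436
grasp_force: 25.0
time_s: 9.0
tool_pos: [0.6334, 0.1426, 0.0684]
tool_rot: [180.0, 0.0, 87.5]
force: [-0.6, -0.5, 3.0]
grip_width: 0.0439
grasp_force: 25.0
```

```bash
python3 -m jog '[[0.7,0,0,0,0],[0.7,0,0,0,0],[0.7,0,0,0,0],[0.7,0,0,0,0],[0.7,0,0,-0.4,0],[0.7,0,0,-0.8,0],[0.7,0,0,-1,0],[0.7,0,0,-1,0],[1,0,0,-1,0],[1,0,0,-1,0],[1,0,0,-1,0],[1,0,0,-0.8,0]]'; python3 -c "
from h import *
goto(.5005,.364,.046)"
```

```text
time_s: 10.0
tool_pos: [0.6335, 0.1429, 0.2102]
tool_rot: [179.9, -0.0, 87.5]
force: [0.1, 0.1, 0.0]
grip_width: 0.0801
grasp_force: 0.0
tool shift units [10.75 -7.14  8.2 ] TCP [0.6335 0.1429 0.2102] rot [179.9  -0.   87.5]
```

```bash
python3 -m jog '[[0.8,0.95,-0.65,0,0],[0.8,0.95,-0.65,0,0],[0.8,0.95,-0.65,0,0],[0.8,0.95,-0.65,0,0],[0.8,0.95,-0.65,0,0],[0.8,0.95,-0.65,0,0],[0.8,0.95,-0.65,0,0],[0.8,0.95,-0.65,0,0],[0.8,0.95,-0.65,0,0],[0.8,0.95,-0.65,0,0],[0.8,0.95,-0.65,0,0],[0.8,0.3,0,0,0]]'; python3 -m jog '[[0.8,0,0,0,0],[0.8,0,0,0,0],[0.8,0,0,1,0],[0.8,0,0,1,0],[0.8,0,0,1,0],[0.8,0,0,0,0],[0.8,0,0,0,0],[0.8,0,0,0,0]]'
python3 - <<'E'
from h import *
goto(.5005,.364,.046); c=read_camera("top"); np.savez("top2.npz",**c); T=pose(); w=read_camera("wrist")
cv2.imwrite("pics/both2.png",np.hstack([cv2.resize(w["color"],(400,300)),cv2.resize(c["color"][140:290,160:360],(400,300))])[:,:,::-1])
E
```

```text
time_s: 11.0
tool_pos: [0.4958, 0.3683, 0.2088]
tool_rot: [-179.9, -0.1, 87.9]
force: [0.4, 1.7, -0.7]
grip_width: 0.0697
grasp_force: 0.0
time_s: 11.67
tool_pos: [0.501, 0.3631, 0.1488]
tool_rot: [179.9, -0.0, 87.4]
force: [-0.2, 0.2, 0.6]
grip_width: 0.0697
grasp_force: 0.0
tool shift units [ 0.04 -0.03  5.14] TCP [0.501  0.3631 0.1488] rot [179.9  -0.   87.4]
```

View pics/both2.png

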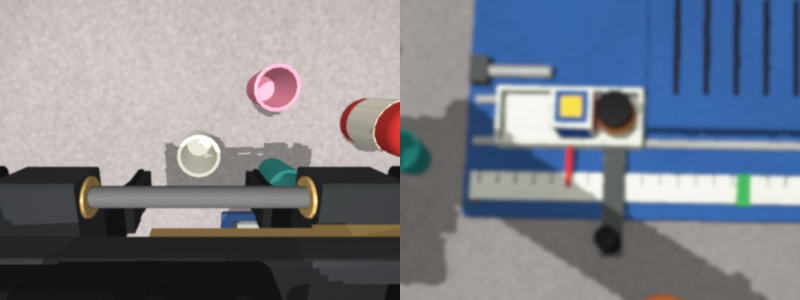

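The top view shows the block upright in the tray beside the jar, leaving the left end free. The wrist view shows the white tumbler ahead of the jaws at (199,155), with turquoise near the right finger at (278,172), so I'll check that clearance and the block's pose.

Run:
```python
from h import *
c=dict(np.load("top2.npz")); P0=cloud(dict(np.load("top0.npz"))); P=cloud(c)
def f(P,x,y,r,z0,z1):
    p=P[(np.hypot(P[...,0]-x,P[...,1]-y)<r)&(P[...,2]>z0)&(P[...,2]<z1)]; print(len(p),cv2.minAreaRect((p[:,:2]*1000).astype(np.float32)),np.median(p[:,2]))
f(P0,.59,.318,.045,.05,.07)
f(P,.633,.14,.025,.076,.09); f(P,.63,.09,.025,.076,.09)
T=pose(); w=read_camera("wrist"); P=cloud(w,T@w["T_tool_cam"]); f(P,.5,.364,.04,.055,.068); f(P,.59,.318,.045,.05,.07)
```

```text
184 ((595.9594116210938, 322.19097900390625), (44.406822204589844, 44.97980499267578), 80.40483856201172) 0.060004313124464304
362 ((631.5746459960938, 136.2014617919922), (41.9173583984375, 45.058067321777344), 85.97806549072266) 0.08194349716590354
281 ((630.0676879882812, 92.57168579101562), (37.70771026611328, 42.86225128173828), 0.8015269637107849) 0.08116139768209696
1428 ((501.9300231933594, 362.3080749511719), (45.016510009765625, 44.915855407714844), 1.4486830234527588) 0.06094893218569877
528 ((590.67626953125, 337.8226013183594), (33.154518127441406, 9.682135581970215), 18.80563735961914) 0.06007995372654597
```

```bash
python3 -m jog '[[0.8,0,0,0.75,0],[0.8,0,0,1,0],[0.8,0,0,1,0],[0.8,0,0,1,0],[0.8,0,0,0.8,0],[0.8,0,0,0.6,0],[0.8,0,0,0,0],[0.8,0,0,0,0],[0.8,0,0,0,0]]'; python3 -m jog '[[0,0,0,0,0],[0,0,0,0,0],[0,0,0,0,0],[0,0,0,0,0],[0,0,0,0,0],[0,0,0,0,0],[0,0,0,0,0],[0,0,0,0,0],[0,0,0,-0.3,0],[0,0,0,-0.7,0],[0,0,0,-1,0],[0,0,0,-1,0]]' 20;python3 -m jog '[[0,0,0,-1,0],[0,0,0,-1,0],[0,0,0,-1,0],[0,0,0,-1,0],[0,0,0,-1,0],[0,0,0,-0.5,0],[0,0,0,0,0],[0,0,0,0,0],[0,0,0,0,0]]'
python3 - <<'E'
from h import *
T=pose(); w=read_camera("wrist"); W=T@w["T_tool_cam"];P=cloud(w,W)
Q=(P-T[:3,3])@T[:3,:3]; m=(np.hypot(Q[...,0],Q[...,1])<.035)&(Q[...,2]<0)&(Q[...,2]>-.03); hsv=cv2.cvtColor(w["color"],cv2.COLOR_RGB2HSV); m&=(hsv[...,1]<60)&(hsv[...,2]>110)
p=Q[m]; print('rim in tool',len(p),cv2.minAreaRect((p[:,:2]*1000).astype(np.float32)),np.percentile(p[:,2],[1,10,50]))
goto(.633,.1423+.049,.0687)
E
```

```text
time_s: 12.57
tool_pos: [0.5005, 0.3644, 0.0461]
tool_rot: [179.9, -0.1, 87.5]
force: [-0.4, 0.4, -0.2]
grip_width: 0.0694
grasp_force: 0.0
time_s: 13.57
tool_pos: [0.499, 0.3635, 0.1055]
tool_rot: [-179.9, 0.0, 87.5]
force: [0.5, 0.5, -0.3]
grip_width: 0.0438
grasp_force: 19.7
time_s: 14.32
tool_pos: [0.4991, 0.3631, 0.2134]
tool_rot: [-179.9, 0.1, 87.5]
force: [0.4, -0.3, -1.6]
grip_width: 0.0442
grasp_force: 19.7
rim in tool 4644 ((-1.5461254119873047, -1.426046371459961), (48.01049041748047, 44.28806686401367), 67.04373168945312) [-0.01790091 -0.01686455 -0.01323815]
tool shift units [-8.27  7.08  7.22] TCP [0.4991 0.363  0.2131] rot [-1.799e+02  1.000e-01  8.750e+01]
```

```bash
python3 -m jog '[[0,-0.5,0.4,0,0],[0,-0.85,0.74,0,0],[0,-0.85,0.74,0,0],[0,-0.85,0.74,0,0],[0,-0.85,0.74,0,0],[0,-0.85,0.74,0,0],[0,-0.85,0.74,0,0],[0,-0.85,0.74,0,0],[0,-0.85,0.74,0,0],[0,-0.85,0.74,0,0],[0,-0.1,0,0,0],[0,0,0,0,0]]'; python3 -m jog '[[0,0,0,1,0],[0,0,0,1,0],[0,0,0,1,0],[0,0,0,1,0],[0,0,0,0.6,0],[0,0,0,0,0],[0,0,0,0,0],[0,0,0,0,0]]'
python3 - <<'E'
from h import *
goto(.633,.1423+.049,.0687); T=pose(); w=read_camera("wrist"); W=T@w["T_tool_cam"]; im=w["color"]
m=np.zeros((480,640),bool); hsv=cv2.cvtColor(im,cv2.COLOR_RGB2HSV); S,V=hsv[...,1],hsv[...,2]; P=cloud(w,W)
for z0,z1 in((.038,.048),(.018,.028)):
    q=P[(P[...,2]>z0)&(P[...,2]<z1)&(S<90)&(V>90)&(P[...,0]>.59)&(P[...,0]<.68)&(P[...,1]>.16)]; print(len(q),q.min(0).round(4),q.max(0).round(4))
cv2.imwrite("pics/w3.png",cv2.resize(im,(480,360))[:,:,::-1])
E
```

```text
time_s: 15.37
tool_pos: [0.6345, 0.1889, 0.2131]
tool_rot: [-179.9, 0.1, 87.2]
force: [-0.3, 0.5, -2.1]
grip_width: 0.044
grasp_force: 19.7
time_s: 16.03
tool_pos: [0.6341, 0.1934, 0.124]
tool_rot: [179.9, -0.0, 87.5]
force: [-0.4, 0.7, -1.4]
grip_width: 0.0444
grasp_force: 19.7
tool shift units [-0.11 -0.05  2.77] TCP [0.6341 0.1934 0.124 ] rot [179.9  -0.   87.5]
1723 [0.5903 0.1691 0.038 ] [0.6691 0.324  0.0473]
3441 [0.5903 0.1679 0.018 ] [0.6789 0.3022 0.028 ]
```

View pics/w3.png

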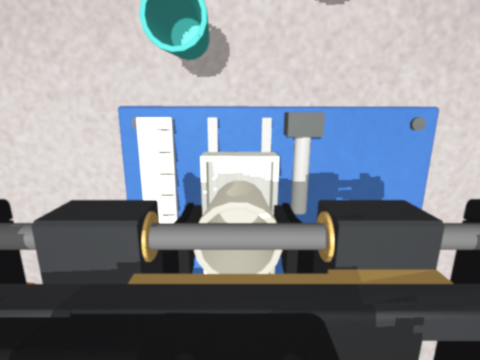

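The tumbler hangs centred over the free tray end (tray far wall at (201..279,152), tumbler at (238,240)). Lowering.

```bash
python3 -m jog '[[0,-0.03,0,0.5,0],[0,0,0,0.7,0],[0,0,0,0.7,0],[0,0,0,0.5,0],[0,0,0,0.2,0],[0,0,0,0,0],[0,0,0,0.08,0],[0,0,0,0,0],[0,0,0,0,0]]'; python3 -m jog '[[0,0,0,0.05,0],[0,0,0,0,0],[0,0,0,0,0]]'
```

```text
time_s: 16.83
tool_pos: [0.634, 0.1923, 0.0697]
tool_rot: [179.9, -0.0, 87.5]
force: [0.1, 0.4, -0.2]
grip_width: 0.0438
grasp_force: 19.7
time_s: 17.08
tool_pos: [0.6337, 0.192, 0.0684]
tool_rot: [180.0, 0.0, 87.5]
force: [-0.2, 0.2, -2.2]
grip_width: 0.0441
grasp_force: 19.7
```

```bash
python3 -m jog '[[0,0,0,0.06,0],[0,0,0,0,0],[0,0,0,0,0]]'
```

```text
time_s: 17.33
tool_pos: [0.6338, 0.1921, 0.0671]
tool_rot: [180.0, -0.0, 87.5]
force: [0.1, -0.0, -1.1]
grip_width: 0.0437
grasp_force: 19.7
```

```bash
python3 -m jog '[[0,0,0,0.05,0],[0,0,0,0,0],[0,0,0,0,0]]'
```

```text
time_s: 17.58
tool_pos: [0.634, 0.1923, 0.0669]
tool_rot: [179.9, -0.0, 87.5]
force: [-1.6, -0.6, 5.2]
grip_width: 0.0441
grasp_force: 19.9
```

```bash
python3 -m jog '[[0.7,0,0,0,0],[0.7,0,0,0,0],[0.7,0,0,0,0],[0.7,0,0,0,0],[0.7,0,0,-0.3,0],[0.7,0,0,-0.7,0],[0.7,0,0,-1,0],[0.7,0,0,-1,0],[0.7,0,0,-1,0],[0.7,0,0,-1,0],[0.7,0,0,-1,0],[0.7,0,0,-0.5,0]]'; python3 -m jog '[[0.7,0,-0.9,0,0],[0.7,0,-0.9,0,0],[0.7,0,-0.9,0,0],[0.7,0,-0.9,0,0],[0.7,0,-0.9,0,0],[0.7,0,-0.9,0,0],[0.7,0,-0.9,0,0],[0.7,0,0,0,0],[0.7,0,0,0,0]]'
python3 - <<'E'
from h import *
goto(.4904,.0992,.072); c=read_camera("top"); s=read_camera("scene"); np.savez("top3.npz",**c)
cv2.imwrite("pics/both3.png",np.hstack([cv2.resize(s["color"][180:330,300:500],(400,300)),cv2.resize(c["color"][140:290,160:360],(400,300))])[:,:,::-1])
E
```

```text
time_s: 18.58
tool_pos: [0.6347, 0.1929, 0.2003]
tool_rot: [179.7, -0.1, 87.5]
force: [-0.2, 0.1, 0.9]
grip_width: 0.0609
grasp_force: 0.0
time_s: 19.33
tool_pos: [0.5074, 0.1977, 0.1966]
tool_rot: [179.9, 0.0, 87.5]
force: [0.1, 0.0, 0.4]
grip_width: 0.0606
grasp_force: 0.0
tool shift units [-4.95 -0.65  6.23] TCP [0.5074 0.1977 0.1966] rot [179.9   0.   87.5]
```

View pics/both3.png

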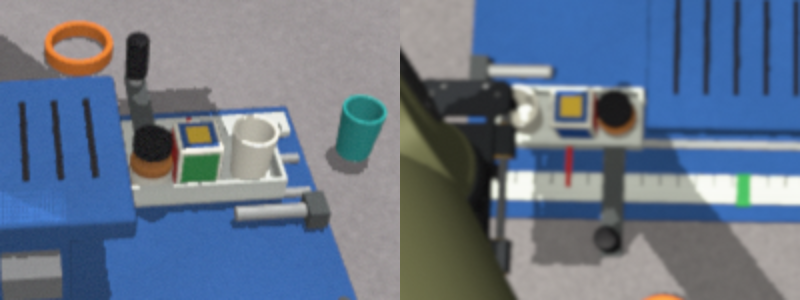

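All three pieces stand upright in the tray (jar, block, tumbler), the pointer is still parked, and the handle is free at top-crop (607,238). Next I turn the jaws to close along the tray's travel.

```bash
python3 -m jog '[[0.7,0,0,0,-0.145],[0.7,0,0,0,-0.145],[0.7,0,0,0,-0.145],[0.7,0,0,0,-0.145],[0.7,0,0,0,-0.145],[0.7,0,0,0,-0.145],[0.7,0,0,0,-0.145],[0.7,0,0,0,-0.145],[0.7,0,0,0,-0.145],[0.7,0,0,0,-0.145],[0.7,0,0,0,-0.145],[0.7,0,0,0,-0.145]]'; python3 -m jog '[[0.7,0,0,0,-0.13],[0.7,0,0,0,-0.13],[0.7,0,0,0,0],[0.7,0,0,0,0]]';  python3 - <<'E'
from h import *
goto(.4904,.0992,.072); print(env.get_obs()['qpos'].round(1))
c=read_camera("top"); P=cloud(c)
p=P[(np.hypot(P[...,0]-.49,P[...,1]-.1)<.03)&(P[...,2]>.085)&(P[...,2]<.105)]; print(len(p),cv2.minAreaRect((p[:,:2]*1000).astype(np.float32)) if len(p) else '')
E
```

```text
time_s: 20.43
tool_pos: [0.5087, 0.1973, 0.1959]
tool_rot: [180.0, -0.0, 166.1]
force: [1.7, -0.0, -0.5]
grip_width: 0.0611
grasp_force: 0.0
time_s: 20.77
tool_pos: [0.5083, 0.1974, 0.1958]
tool_rot: [180.0, -0.0, 177.3]
force: [-0.4, 0.3, -0.2]
grip_width: 0.0607
grasp_force: 0.0
tool shift units [ 0.66 -4.95  6.19] TCP [0.5083 0.1974 0.1958] rot [180.   -0.  177.3]
[ 22.9  12.9 -52.6 100.1  10.7  72.3  55. ]
127 ((490.0223083496094, 98.95755767822266), (24.343210220336914, 24.041044235229492), 86.73495483398438)
```

```bash
python3 -m jog '[[0.7,0.13,-0.9,0,0],[0.7,0.13,-1,0,0],[0.7,0.13,-1,0,0],[0.7,0.13,-1,0,0],[0.7,0.14,-1,0,0],[0.7,0,0,0,0],[0.7,0,0,0.6,0],[0.7,0,0,0.6,0],[0.7,0,0,0,0],[0.7,0,0,0,0]]'
python3 - <<'E'
from h import *
goto(.4902,.0991,.072); print(env.get_obs()['qpos'].round(1))
E
```

```text
time_s: 21.65
tool_pos: [0.4892, 0.1014, 0.1705]
tool_rot: [180.0, -0.2, 177.6]
force: [-0.1, 0.9, 1.1]
grip_width: 0.061
grasp_force: 0.0
tool shift units [-0.07 -0.11  4.93] TCP [0.4892 0.1014 0.1705] rot [180.   -0.2 177.6]
[ 33.1   6.6 -50.1 107.7   5.3  68.3  68.8]
```

```bash
python3 -m jog '[[0.7,-0.05,-0.1,0.9,0],[0.7,0,0,1,0],[0.7,0,0,1,0],[0.7,0,0,1,0],[0.7,0,0,0.7,0],[0.7,0,0,0.3,0],[0.7,0,0,0,0],[0.7,0,0,0,0]]'; python3 -m jog '[[0,0,0,0,0],[0,0,0,0,0],[0,0,0,0,0],[0,0,0,0,0],[0,0,0,0,0],[0,0,0,0,0],[0,0,0,0,0],[0,0,0,0,0]]' 45
```

```text
time_s: 22.32
tool_pos: [0.4914, 0.0989, 0.0743]
tool_rot: [180.0, 0.0, 177.5]
force: [-0.4, 0.6, -0.3]
grip_width: 0.0608
grasp_force: 0.0
time_s: 22.98
tool_pos: [0.4913, 0.0991, 0.0741]
tool_rot: [179.9, 0.0, 177.5]
force: [-0.7, 3.0, -0.0]
grip_width: 0.025
grasp_force: 45.0
```

```bash
python3 -m jog '[[0,0,-0.05,0,0],[0,0,-0.1,0,0],[0,0,-0.15,0,0],[0,0,-0.2,0,0],[0,0,-0.25,0,0],[0,0,-0.25,0,0],[0,0,-0.25,0,0],[0,0,-0.25,0,0],[0,0,-0.25,0,0],[0,0,-0.25,0,0],[0,0,-0.25,0,0],[0,0,-0.25,0,0]]'; python3 -m jog '[[0,0,-0.25,0,0],[0,0,-0.25,0,0],[0,0,-0.25,0,0],[0,0,-0.25,0,0],[0,0,-0.25,0,0],[0,0,-0.25,0,0],[0,0,-0.25,0,0],[0,0,-0.25,0,0],[0,0,-0.25,0,0],[0,0,-0.25,0,0],[0,0,-0.25,0,0],[0,0,-0.25,0,0]]'; python3 -m jog '[[0,0,-0.25,0,0],[0,0,-0.25,0,0],[0,0,-0.25,0,0],[0,0,-0.25,0,0],[0,0,-0.25,0,0],[0,0,-0.25,0,0],[0,0,-0.2,0,0],[0,0,-0.15,0,0],[0,0,-0.1,0,0],[0,0,-0.05,0,0],[0,0,0,0,0],[0,0,0,0,0]]'
python3 - <<'E'
from h import *
print(env.get_obs()['qpos'].round(1)); c=read_camera("top"); s=read_camera("scene"); T=pose(); w=read_camera("wrist")
cv2.imwrite("pics/both4.png",np.hstack([cv2.resize(s["color"][180:330,250:450],(400,300)),cv2.resize(c["color"][140:290,210:410],(400,300))])[:,:,::-1])
np.savez("top4.npz",**c); np.savez("scene4.npz",**s)
E
```

```text
time_s: 23.98
tool_pos: [0.489, 0.0493, 0.0741]
tool_rot: [179.9, 0.0, 177.5]
force: [0.6, 6.3, 1.4]
grip_width: 0.025
grasp_force: 45.0
time_s: 24.98
tool_pos: [0.4863, -0.0096, 0.0741]
tool_rot: [179.8, 0.0, 177.6]
force: [1.1, 8.9, 1.3]
grip_width: 0.0247
grasp_force: 45.0
time_s: 25.98
tool_pos: [0.4845, -0.0494, 0.0741]
tool_rot: [179.8, -0.0, 177.6]
force: [0.3, 7.9, 1.4]
grip_width: 0.0249
grasp_force: 45.0
[ 43.8  11.5 -44.  115.2   9.3  56.8  82.8]
```

View pics/both4.png

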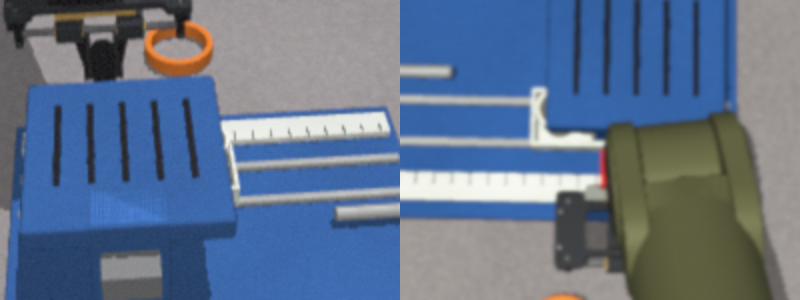

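The tray has moved about 0.148 m: the red pointer is at top crop (604,170), with the arm hiding the tab. The pieces are under the lamp. Pulling most of the remainder, then measuring with the wrist camera.

```bash
python3 -m jog '[[0,0,-0.05,0,0],[0,0,-0.1,0,0],[0,0,-0.15,0,0],[0,0,-0.2,0,0],[0,0,-0.2,0,0],[0,0,-0.2,0,0],[0,0,-0.2,0,0],[0,0,-0.2,0,0],[0,0,-0.2,0,0],[0,0,-0.15,0,0],[0,0,-0.1,0,0],[0,0,-0.05,0,0]]'; python3 -m jog '[[0,0,0,0,0],[0,0,0,0,0],[0,0,0,0,0]]'
python3 - <<'E'
from h import *
y=np.array([.0436,.999])
T=pose(); w=read_camera("wrist"); W=T@w["T_tool_cam"]; c=read_camera("top")
for n,c,WW in(("wrist",w,W),("top",c,c["world_from_camera"])):
    hsv=cv2.cvtColor(c["color"],cv2.COLOR_RGB2HSV); H,S,V=[hsv[...,i].astype(int) for i in range(3)]; P=cloud(c,WW)
    reg=(abs(P[...,0]-.56)<.06)&(abs(P[...,1]+.04)<.08)&(P[...,2]<.06)
    for k,m,z in(("pointer",(S>150)&(V>60)&((H<8)|(H>172)),.032),("tab",(S>120)&(H>45)&(H<75)&(V>50),.023)):
        px=np.argwhere(m&reg)[:,::-1]
        if len(px)<5: print(n,k,len(px)); continue
        q=cast(c,px,z,WW)[:,:2]; s=q@y; print(n,k,len(px),px.min(0),px.max(0),'along y: mean',s.mean().round(4),'range',s.min().round(4),s.max().round(4),'x',q[:,0].min().round(3),q[:,0].max().round(3),'z',np.nanmedian(P[m&reg][:,2]).round(4))
cv2.imwrite("pics/w5.png",cv2.resize(w["color"],(480,360))[:,:,::-1])
E
```

```text
time_s: 27.13
tool_pos: [0.4829, -0.0846, 0.0741]
tool_rot: [179.8, -0.0, 177.6]
force: [1.1, 10.7, 2.9]
grip_width: 0.0246
grasp_force: 45.0
time_s: 27.38
tool_pos: [0.4829, -0.0847, 0.0741]
tool_rot: [179.8, -0.0, 177.6]
force: [0.0, 9.1, 3.0]
grip_width: 0.0249
grasp_force: 45.0
wrist pointer 0
wrist tab 0
top pointer 35 [327 215] [328 233] along y: mean -0.0125 range -0.0139 -0.0113 x 0.55 0.591 z 0.0309
top tab 42 [329 228] [333 238] along y: mean -0.0215 range -0.0254 -0.0165 x 0.541 0.563 z 0.0206
```

View pics/w5.png

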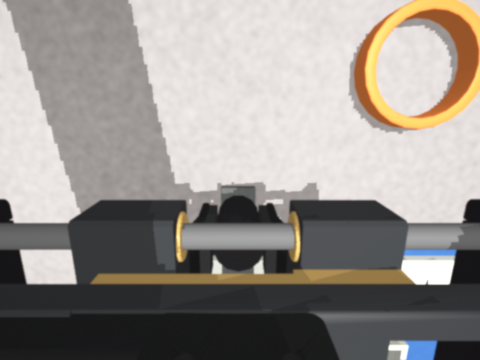

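The top camera now sees both pointer (327.5) and tab (331.1): 8.5–9 mm left, agreeing with the first measurement.

```bash
python3 -m jog '[[0,0,-0.05,0,0],[0,0,-0.1,0,0],[0,0,-0.13,0,0],[0,0,-0.1,0,0],[0,0,-0.05,0,0],[0,0,0,0,0],[0,0,0,0,0],[0,0,0,0,0],[0,0,0,0,0],[0,0,0,0,0],[0,0,0,0,0],[0,0,0,0,0]]'
python3 - <<'E'
from h import *
y=np.array([.0436,.999]); c=read_camera("top"); s=read_camera("scene"); WW=c["world_from_camera"]
hsv=cv2.cvtColor(c["color"],cv2.COLOR_RGB2HSV); H,S,V=[hsv[...,i].astype(int) for i in range(3)]; P=cloud(c,WW)
reg=(abs(P[...,0]-.56)<.06)&(abs(P[...,1]+.04)<.08)&(P[...,2]<.06)
for k,m,z in(("pointer",(S>120)&(V>60)&((H<8)|(H>172)),.032),("tab",(S>120)&(H>45)&(H<75)&(V>50),.023)):
    px=np.argwhere(m&reg)[:,::-1]; q=cast(c,px,z)[:,:2]@y; print(k,len(px),px.min(0),px.max(0),q.mean().round(4),q.min().round(4),q.max().round(4))
cv2.imwrite("pics/both6.png",np.hstack([cv2.resize(s["color"][170:320,210:410],(400,300)),cv2.resize(c["color"][195:255,290:370],(400,300),interpolation=cv2.INTER_CUBIC)])[:,:,::-1])
E
```

```text
time_s: 28.48
tool_pos: [0.4825, -0.093, 0.074]
tool_rot: [179.8, -0.0, 177.6]
force: [-0.0, 9.0, 2.5]
grip_width: 0.0246
grasp_force: 45.0
pointer 45 [330 215] [332 233] -0.0203 -0.0226 -0.0179
tab 20 [329 235] [333 239] -0.0213 -0.0255 -0.0165
```

View pics/both6.png

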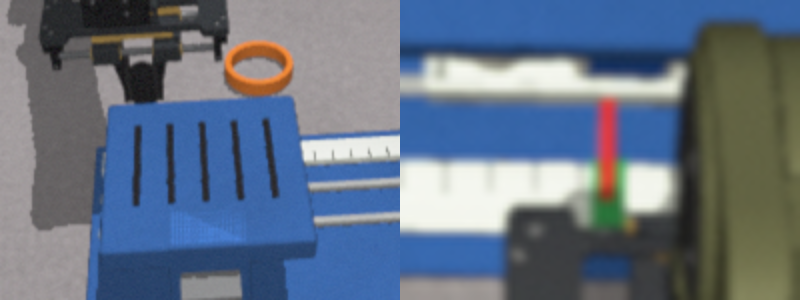

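The red pointer (607,150) is in the middle of the green tab (607,190), 1 mm off. The handle is gripped at 45 N and the arm is still, so I'm handing it in.

```bash
python3 -c "
from cell import env
print(env.sign_off())"
```

```text
the job is handed in; nothing more can be done
None
```

I handed the job in at 28.5 s with the jar, block and tumbler loaded upright (last seen before the pull; the lamp hides them now), the pointer about 1 mm from the green tab's middle and the handle still gripped at 45 N; no verdict came back.

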